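# Isolate the load bank and set its colour code

### The job

First pull the white cartridge fuse out of its spring clips and lay it gently in the blue tray, before touching the grey code bank. Then click each of the bank's three thumbwheels round until the colour on top, at the white index lines, is the same as the coloured tag behind that wheel (the fourth tag, beside them, is a spare). Leave everything else on the bench where it is.

Things in the scene. Friction and masses are not known exactly. Their poses are not given: they have to be found in the camera images.
- fuse_center (a point): Centre of the loose cartridge fuse: a white ceramic cylinder with steel end caps, 30 mm diameter, 130 mm long (its x axis), 0.15 kg. At the start it lies level in two C-shaped spring clips, its centre 60 mm above the bench.
- fuse: The same fuse as a body (origin at its centre).
- fuse_base: Fixed black fuse base, 160 x 66 mm, 16 mm thick; origin at the centre of its underside, x along the fuse, z up. Two copper C-shaped spring clips, 18 mm wide and 46 mm across, stand 48 mm either side of the middle and open upward; their jaws reach 20 mm above the fuse's centre line. Between them 78 mm of the fuse is free to grip, with open space below it down to the base.
- clip_seat (a point): Where the fuse's centre sits in its clips: 60 mm above the bench over the middle of the fuse base, same axes. Lifting the fuse straight up and level takes about 12 N; then the jaws spread and it snaps free. After 40 mm of lift it is clear.
- tray: Fixed blue open tray, 200 (x) x 130 (y) x 30 mm high, walls and floor 4 mm; origin at the centre of its underside on the bench. The fuse fits lying lengthwise, along the tray's x axis.
- bank: Fixed grey code bank. Origin on the bench beneath the middle wheel's axle; x points to its far side (roughly away from the robot), y to its left along the axles, z up. Housing from x = -75 to +115 mm, y = -100 to +156 mm, top at 92 mm. Black cheeks (top at 106 mm, 8 mm thick) with a white index line at x = 0 stand beside the wheels, at y = +-30 and +-90 mm.
- wheel_left_axle (a point): Centre of the left wheel's axle, at y = 60 mm in the bank, 75 mm above the bench; axes as the bank's. The wheel: black, 26 mm wide, its upper part out of the housing; ten coloured facets 45 mm from the axle and, between them, ten ribs 8 mm thick reaching to 62 mm. At any setting a facet is on top and the nearest ribs lean 18 degrees either side of it.
- wheel_middle_axle (a point): Centre of the middle wheel's axle, at y = 0 mm in the bank, 75 mm above the bench; axes as the bank's. The wheel: black, 26 mm wide, its upper part out of the housing; ten coloured facets 45 mm from the axle and, between them, ten ribs 8 mm thick reaching to 62 mm. At any setting a facet is on top and the nearest ribs lean 18 degrees either side of it.
- wheel_right_axle (a point): Centre of the right wheel's axle, at y = -60 mm in the bank, 75 mm above the bench; axes as the bank's. The wheel: black, 26 mm wide, its upper part out of the housing; ten coloured facets 45 mm from the axle and, between them, ten ribs 8 mm thick reaching to 62 mm. At any setting a facet is on top and the nearest ribs lean 18 degrees either side of it.
- wheel_left (a joint): Angle of the left wheel, rad. At setting n it reads n x 0.628 (36 degrees a step). The setting is the colour on top between the white index lines: 0 black, 1 brown, 2 red, 3 orange, 4 yellow, 5 green, 6 blue, 7 violet, 8 grey, 9 white. (All three wheels alike.)
- wheel_middle (a joint): Angle of the middle wheel, rad. Pushing its top towards the bank's +x raises the setting, towards -x lowers it; it stops beyond 0 and 9. It clicks: a push of about 3 N on a rib turns it, and past half a step it snaps on to the next setting by itself. (All three wheels alike.)
- wheel_right (a joint): Angle of the right wheel, rad. Reads, shows its colours and clicks like the other two.
- tag_red: Flat red tag, 34 x 40 x 6 mm, fixed on top of the bank, either 87 mm behind (bank +x) one wheel's axle, in line with that wheel, asking for setting 2 there, or parked as the spare at x = 87, y = 120 mm in the bank, behind no wheel. Origin at the centre of its underside. Which tag is where varies.
- tag_yellow: Flat yellow tag, 34 x 40 x 6 mm, fixed on top of the bank, either 87 mm behind (bank +x) one wheel's axle, in line with that wheel, asking for setting 4 there, or parked as the spare at x = 87, y = 120 mm in the bank, behind no wheel. Origin at the centre of its underside. Which tag is where varies.
- tag_blue: Flat blue tag, 34 x 40 x 6 mm, fixed on top of the bank, either 87 mm behind (bank +x) one wheel's axle, in line with that wheel, asking for setting 6 there, or parked as the spare at x = 87, y = 120 mm in the bank, behind no wheel. Origin at the centre of its underside. Which tag is where varies.
- tag_green: Flat green tag, 34 x 40 x 6 mm, fixed on top of the bank, either 87 mm behind (bank +x) one wheel's axle, in line with that wheel, asking for setting 5 there, or parked as the spare at x = 87, y = 120 mm in the bank, behind no wheel. Origin at the centre of its underside. Which tag is where varies.
- capacitor: Black capacitor can, 36 mm diameter, 55 mm tall, standing; loose, not part of the job. Origin at its underside's centre.
- choke: Toroid choke: flat copper ring 56 mm across, 26 mm tall; loose, not part of the job. Origin at its underside's centre.
- spool: Bright metal solder spool, 60 mm across, 46 mm tall; loose, not part of the job. Origin at its underside's centre.
- screwdriver: Red-handled screwdriver, 190 mm long, lying along its x axis; loose, not part of the job.
- meter: Yellow hand-held meter, 160 x 80 x 34 mm, lying flat; loose, not part of the job. Origin at its underside's centre.
- heatsink: Finned aluminium heatsink, 70 x 50 x 30 mm; loose, not part of the job. Origin at its underside's centre.
There are look-alikes about, which are no part of the job. Of the things that look like the tray, the larger one is meant. What is shaped like the fuse but purple is not meant.

How it is judged:
On the way, in this order (a step that is already met when the one before it is completed fails the run):
1. the fuse is out of its clips and lies released in the tray (x of fuse_center in the frame of tray between -0.09 and 0.09 m and y of fuse_center in the frame of tray between -0.06 and 0.06 m and z of fuse_center in the frame of tray below 0.028 m and angle between fuse_center's own x axis and vertical between 1.42 and 1.72 rad and linear speed of fuse below 0.05 m/s and contact force between the fingers and fuse below 0.05 N), for 0.2 s.
2. each wheel shows the colour of the tag behind it (((horizontal distance between wheel_left_axle and tag_red below 0.1 m and value of joint wheel_left between 1.137 and 1.377 rad) or (horizontal distance between wheel_left_axle and tag_yellow below 0.1 m and value of joint wheel_left between 2.393 and 2.633 rad) or (horizontal distance between wheel_left_axle and tag_blue below 0.1 m and value of joint wheel_left between 3.65 and 3.89 rad) or (horizontal distance between wheel_left_axle and tag_green below 0.1 m and value of joint wheel_left between 3.022 and 3.262 rad)) and ((horizontal distance between wheel_middle_axle and tag_red below 0.1 m and value of joint wheel_middle between 1.137 and 1.377 rad) or (horizontal distance between wheel_middle_axle and tag_yellow below 0.1 m and value of joint wheel_middle between 2.393 and 2.633 rad) or (horizontal distance between wheel_middle_axle and tag_blue below 0.1 m and value of joint wheel_middle between 3.65 and 3.89 rad) or (horizontal distance between wheel_middle_axle and tag_green below 0.1 m and value of joint wheel_middle between 3.022 and 3.262 rad)) and ((horizontal distance between wheel_right_axle and tag_red below 0.1 m and value of joint wheel_right between 1.137 and 1.377 rad) or (horizontal distance between wheel_right_axle and tag_yellow below 0.1 m and value of joint wheel_right between 2.393 and 2.633 rad) or (horizontal distance between wheel_right_axle and tag_blue below 0.1 m and value of joint wheel_right between 3.65 and 3.89 rad) or (horizontal distance between wheel_right_axle and tag_green below 0.1 m and value of joint wheel_right between 3.022 and 3.262 rad))), for 0.2 s.
At the end, for the whole second after the job is handed in: The fuse lies flat on the tray's floor (within 9 degrees of level, its centre inside the tray), released and at rest, and each wheel stands within 0.12 rad (7 degrees) of the setting whose colour is that of the tag behind it: red 2, yellow 4, green 5, blue 6 (all of step 2 and x of fuse_center in the frame of tray between -0.09 and 0.09 m and y of fuse_center in the frame of tray between -0.06 and 0.06 m and z of fuse_center in the frame of tray below 0.028 m and angle between fuse_center's own x axis and vertical between 1.42 and 1.72 rad and linear speed of fuse below 0.05 m/s); the robot touches nothing.
It fails at once if the code bank is touched before the fuse is in the tray (contact force between the fingers and bank above 0.5 N and horizontal distance between fuse_center and tray above 0.12 m).
It fails at once if the fuse is dropped: it falls free, faster than 0.7 m/s (a fall of 25 mm) (contact force between the fingers and fuse below 0.05 N and linear speed of fuse above 0.7 m/s).
It fails at once if a bystander (capacitor, choke, spool, screwdriver, meter or heatsink) is moved more than 30 mm (distance of any of capacitor, choke, spool, screwdriver, meter, heatsink from where it was at the start of the episode above 0.03 m).
It also fails if it takes over 70 s, if anything falls off the work surface, if the arm or the gripper's body presses on something with over 40 N, if the wrist force passes 120 N, or if a joint passes its speed limit or range.

### The arm

A 6-joint arm with a two-finger parallel gripper is mounted at the origin on the work surface. World frame = base frame: x ahead of the robot, y to its left, z up, the work surface at z = 0. Lengths are in m, angles in rad, forces in N, time in s.
With the tool pointing down it reaches from about 0.275 to 0.875 m from the base axis. Payload 12.5 kg.
Tool frame: the origin (TCP) lies at the very end of the fingers, on their centre line; the grasp point (between the pads) lies r.grasp_offset behind it (r.grasp_offset is the distance from the TCP to the grasp point, in m); z points along the fingers, x is the direction in which the jaws open and shut, and the axes are right-handed (so a half turn about z gives the same grasp; the last joint's range is limited). The gripper opens to 85 mm and grips with 20 to 120 N. Pads are 22 mm wide; open, the fingers measure 114 mm over their backs; the gripper's body (76 mm by 85 mm) begins 54 mm behind the grasp point. The pads swing forward as they close: fully open they stand 13 mm farther back than shut.
Start: joints at [1.259, 0.351, 1.652, -0, 1.139, -0.085], TCP at [0.124, 0.536, 0.231] pointing down, gripper open.
Joint ranges: [-2.75, 2.75], [-0.79, 2.1], [0.01, 2.65], [-1.57, 4.71], [0.07, 3.14], [-2.87, 2.87]. Speed limits (rad/s): [2.22, 2.22, 2.79, 3.14, 3.14, 3.14].

### API

Orientations are given as a rotation vector (axis times angle).
In Python, from station import r, optics, workorder gives the robot as it stands.
- The arm moves only by the tool play_rows, never from a script. Its argument "commands" is one flat list of numbers, 6 for each row, row after row: the shift along the tool's x, y, z in units of 0.2 m (1.0 is 0.2 m), then the turn, a rotation vector about the tool's x, y, z in units of 30 degrees (1.0 is 30 degrees). In form: [dx, dy, dz, rx, ry, rz, dx, dy, dz, rx, ry, rz, ...]. A call has 1 to 12 rows; each row is the pose to reach, as a shift and turn from the pose commanded when the call began, along the tool's axes at that moment; what a row does not reach only later rows make up. A row lasts 1/8 s, in which the tool goes at most 62.5 mm and 10.7 degrees, less where a joint would pass 70% of its speed; a pose out of reach is approached as far as the arm can. A call with a number of a shift or a turn outside -1 to 1 is refused whole. A call with a gripper value outside its range is refused whole. "fingers" is the opening, from 0 (shut) to 1 (fully open), set as the call begins (left out, the last holds). The fingers move at their own pace and stop on an object; "squeeze" is the grip in N (left out, the last holds). Time passes only in rows, so rows that repeat a pose let the fingers close. It gives the time, the measured TCP pose, the force and the opening at its end, in the units of the state.
- r.read_state(): the state, without advancing time (a new reading comes with each control period).
- optics.get_image(name): name is "scene" or "top"; returns the picture (480x640x3 uint8, blue, green, red); there is no depth.
- optics.camera_params(name): a dict with "K" (3x3 intrinsics, pixels), "rvec" (rotation vector, rad) and "tvec" (3), from world to camera coordinates, as OpenCV has them. Camera axes: x right, y down, z forward; pixel columns grow to the right and rows downward; lengths in m; the calibration is good to about 2 mm. A picture is of the moment at which its call begins. camera_params takes no time and is no camera call.
- workorder.close_job(): hands the job in, once; it reports no verdict.
The state is a dict: "time_s": time; "joint_positions": joint angles; "qd": joint speeds; "joint_torque": joint torques, N m; "position": TCP position; "eef_rot": TCP orientation; "wrist_force": force on the tool from outside, world axes, zero at the start; "ft_torque": the same for the moment, N m; "gripper_width": finger opening in m.
Only numpy, scipy, OpenCV 4.12 (cv2) and the standard library are available. Lean on these libraries where they do the work, as an engineer would, in place of code of your own. Each camera call takes 0.05 s, during which the arm holds its last target. There are 200 camera calls.

## Working session

There is one attempt and no reset: what is moved stays moved. The work goes in short steps, Python scripts to look and compute and a tool call to move; the robot and the scene stay as the last step left them, time stands still between calls to the robot, and variables do not carry over. Pictures are saved under pics/ and viewed, about 8 in all and at most 12, crops included, and the job is handed in when it is done.

Besides the shell and the picture viewer there is one more tool, called after ">>>" in YAML: its name, and indented under it one key for each argument. play_rows: Moves the arm, as the interface text tells. Its arguments: {"type":"object","properties":{"commands":{"type":"array","items":{"type":"number"}},"fingers":{"type":"number"},"squeeze":{"type":"number"}},"required":["commands"]}

```bash
mkdir -p pics; python3 - <<'E'
from station import r, optics
import cv2
for n in("scene","top"):
    cv2.imwrite(f"pics/{n}0.png",optics.get_image(n)); p=optics.camera_params(n); print(n,p)
print(r.read_state(), r.grasp_offset)
E
```

```text
scene {'K': array([[512.85932495,   0.        , 312.25103562],
       [  0.        , 512.85932495, 240.07368042],
       [  0.        ,   0.        ,   1.        ]]), 'rvec': array([ 0.90917101,  2.48676081, -1.11769897]), 'tvec': array([ 0.41293621, -0.15035919,  1.49220495])}
top {'K': array([[473.73149741,   0.        , 325.14459587],
       [  0.        , 473.73149741, 231.78000974],
       [  0.        ,   0.        ,   1.        ]]), 'rvec': array([ 2.13846886, -2.11979158,  0.18988341]), 'tvec': array([-0.02679865,  0.50224254,  1.3535054 ])}
{'time_s': 0.1, 'joint_positions': array([ 1.25938566e+00,  3.51164288e-01,  1.65235082e+00, -2.58096387e-05,
        1.13910113e+00, -8.45542676e-02]), 'qd': array([-0.00126423, -0.00108016, -0.00183826, -0.00044379, -0.0020135 ,
       -0.00071153]), 'joint_torque': array([ 1.85211749e-03, -5.06835043e+01, -2.91875786e+01,  1.19848801e-05,
        2.66048482e-03, -1.32704054e-05]), 'position': array([0.12356978, 0.5356371 , 0.23082568]), 'eef_rot': array([ 2.45813043e+00,  1.95537998e+00, -1.31768378e-03]), 'wrist_force': array([ 0.6773418 ,  0.5568999 , -1.35190696]), 'ft_torque': array([ 0.05074881, -0.04340852, -0.01162507]), 'gripper_width': 0.08520368643221216} 0.0187
```

View pics/scene0.png

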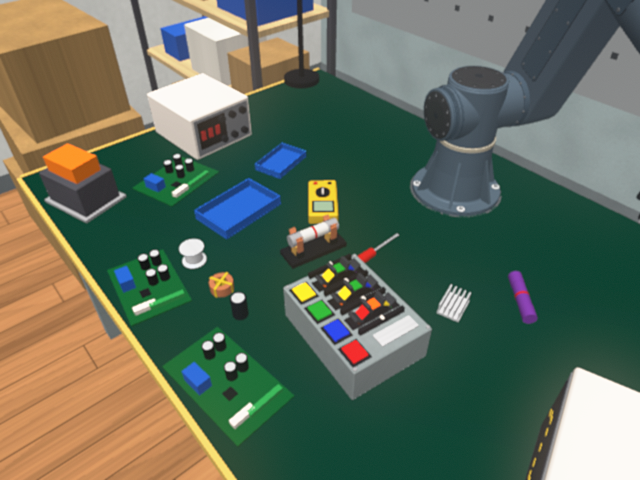

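View pics/top0.png

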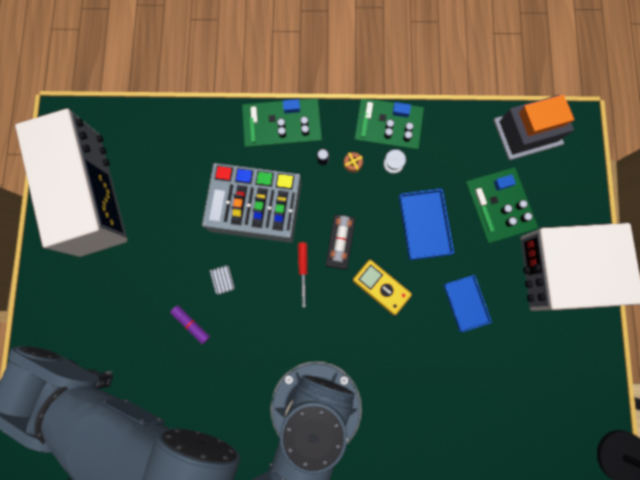

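Scene: the white fuse in its clips is at about (315,235), the bank at (355,325), the large tray at (237,207), the small look-alike tray at (280,160) and the purple look-alike fuse at (522,297). 

Top: the white fuse is at (341,240), the large tray at (427,223), the small one at (467,303) and the purple decoy at (189,325). The tags from left to right are red (spare), blue, green and yellow. Next I'll enlarge to confirm and to read the wheels.

```bash
python3 - <<'E'
import cv2, numpy as np
t=cv2.imread("pics/top0.png"); s=cv2.imread("pics/scene0.png")
cv2.imwrite("pics/c1.png",cv2.resize(t[155:275,195:355],None,fx=5,fy=5,interpolation=cv2.INTER_CUBIC))
cv2.imwrite("pics/c2.png",cv2.resize(s[210:400,275:435],None,fx=3.15*1.5,fy=3.15,interpolation=cv2.INTER_CUBIC) if 0 else cv2.resize(s[205:355,270:420],None,fx=4,fy=4,interpolation=cv2.INTER_CUBIC))
cv2.imwrite("pics/c3.png",cv2.resize(t[165:285,325:485],None,fx=5,fy=5,interpolation=cv2.INTER_CUBIC))
E
```

```text
(no output)
```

View pics/c1.png

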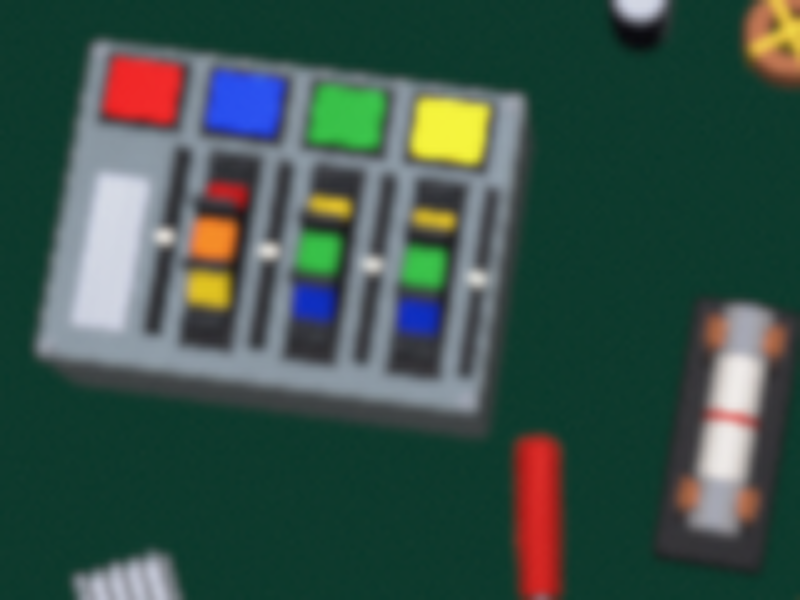

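View pics/c2.png

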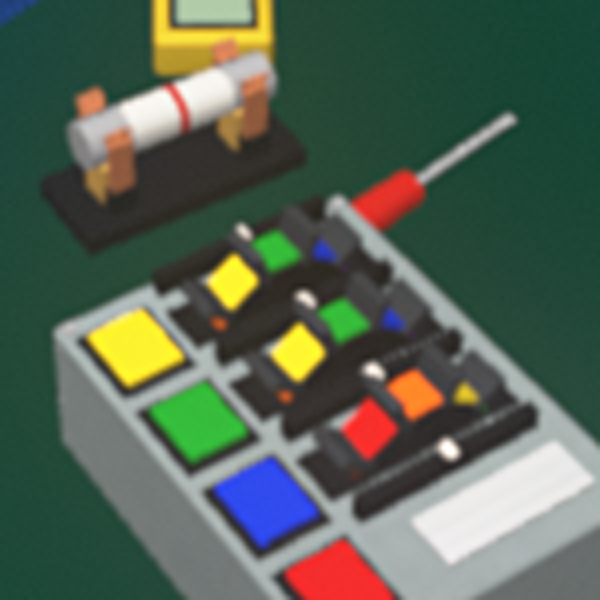

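View pics/c3.png

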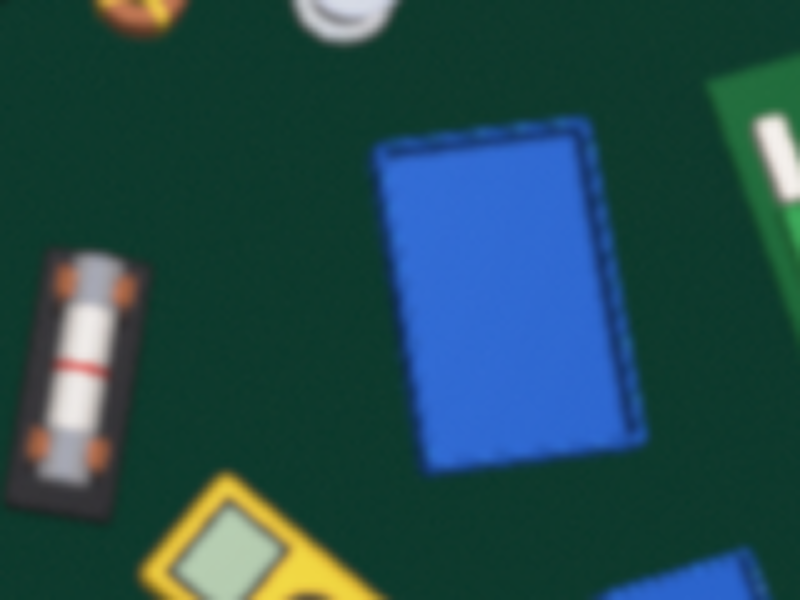

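The crops confirm the white fuse with its red band at c3 (82,368), seated in copper clips, and the larger tray with corners at c3 (375,145) to (645,440). 

Wheels on top: left orange (3), middle green (5), right green (5). Tags: left blue (6), middle green (5), right yellow (4). So left needs +3, the middle stays untouched, and right needs -1.

```bash
cat > h.py <<'E'
import numpy as np, cv2
from scipy.optimize import least_squares
from scipy.spatial.transform import Rotation as R
from station import r, optics
P={n:optics.camera_params(n) for n in("top","scene")}
def proj(n,X):
    p=P[n]; return cv2.projectPoints(np.float64(X).reshape(-1,1,3),p["rvec"],p["tvec"],p["K"],None)[0][:,0]
def fit(obs,x0):  # obs: (cam, local xyz, pixel)
    def f(q):
        c,s=np.cos(q[2]),np.sin(q[2]); e=[]
        for n,l,px in obs: e+=list(proj(n,[[q[0]+c*l[0]-s*l[1],q[1]+s*l[0]+c*l[1],l[2]]])[0]-px)
        return e
    o=least_squares(f,x0,loss="soft_l1"); return o.x,np.round(np.array(f(o.x)).reshape(-1,2),1)
def crop(x0,y0,k): return lambda u,v:(np.array([u,v])+.5)/k-.5+[x0,y0]
def move(pos,rot):  # needed call numbers from the measured pose
    st=r.read_state(); R0=R.from_rotvec(st["eef_rot"]); 
    print("d",np.round(R0.inv().apply(np.array(pos)-st["position"])/.2,3),"turn",np.round((R0.inv()*rot).as_rotvec()/np.radians(30),3))
def down(yaw):  # tool z down, tool x at yaw
    c,s=np.cos(yaw),np.sin(yaw); return R.from_matrix(np.array([[c,s,0],[s,-c,0],[0,0,-1]]))
E
python3 - <<'E'
from h import *
a=crop(195,155,5); b=crop(270,205,4); c=crop(325,165,5)
bk=[("top",l,a(*u)) for l,u in [((.115,.156,.092),(95,40)),((.115,-.1,.092),(525,95)),((.087,.12,.098),(144,91)),((.087,.06,.098),(245,104)),((.087,0,.098),(347,118)),((.087,-.06,.098),(450,131)),((0,.09,.106),(163,237)),((0,.03,.106),(268,251)),((0,-.03,.106),(373,265)),((0,-.09,.106),(478,279))]]
sc=[("scene",l,b(*u)) for l,u in [((0,-.09,.106),(243,231)),((0,-.03,.106),(304,299)),((0,.03,.106),(373,370)),((0,.09,.106),(449,450)),((.087,-.06,.098),(135,348)),((.087,0,.098),(198,422)),((.087,.06,.098),(266,504))]]
for o in (bk,sc,bk+sc): q,e=fit(o,[.55,.15,0]); print("bank",q.round(4),abs(e).max(0))
fb=[("top",l,c(*u)) for l,u in [((.08,.033,.016),(48,250)),((.08,-.033,.016),(150,265)),((-.08,-.033,.016),(110,522)),((-.08,.033,.016),(8,505)),((.048,.019,.08),(67,278)),((.048,-.019,.08),(124,292)),((-.048,.019,.08),(38,445)),((-.048,-.019,.08),(97,455)),((0,0,.075),(82,368))]]
fs=[("scene",l,b(*u)) for l,u in [((.065,0,.06),(84,147)),((.0,0,.07),(178,105)),((.048,-.019,.08),(90,97)),((-.048,-.019,.08),(227,48)),((.048,.019,.08),(119,142)),((-.048,.019,.08),(256,88)),((.08,.033,.016),(93,245)),((.08,-.033,.016),(43,185)),((-.08,.033,.016),(305,155))]]
for o in (fb,fs,fb+fs): q,e=fit(o,[.5,-.05,0]); print("fuse",q.round(4),abs(e).max(0)); 
print(e.tolist())
tr=[("top",l,c(*u)) for l,u in [((.1,.065,.03),(375,145)),((.1,-.065,.03),(590,118)),((-.1,-.065,.03),(645,440)),((-.1,.065,.03),(427,472))]]
q,e=fit(tr,[.5,-.3,0]); print("tray",q.round(4),e.tolist())
print(proj("scene",[[q[0],q[1],.004]]))
E
```

```text
bank [ 0.5633  0.167  -0.1273] [0.5 0.3]
bank [ 0.5634  0.1683 -0.1177] [0.8 1.4]
bank [ 0.5631  0.1676 -0.1254] [0.8 1.8]
fuse [ 0.4785 -0.0681 -0.1558] [1.1 0.6]
fuse [ 0.4825 -0.0601 -0.1681] [1.8 1.5]
fuse [ 0.4792 -0.0654 -0.1504] [1.9 3.2]
[[-1.5, -0.8], [-0.4, -0.4], [-0.4, 0.2], [-1.9, 0.1], [-1.9, 0.3], [-0.3, -0.5], [-1.3, -0.5], [0.1, -0.4], [-1.0, -0.2], [-0.4, 0.0], [-1.0, -1.9], [0.0, -0.5], [-0.8, -1.5], [0.6, -3.0], [0.2, -3.2], [-0.6, -1.0], [-1.1, -1.8], [1.2, -2.0]]
tray [ 0.5346 -0.3253  0.1362] [[0.2, -0.1], [-0.5, 0.0], [0.0, 0.5], [0.2, -0.4]]
[[238.17707354 209.30882677]]
```

```bash
python3 - <<'E'
from h import *
move([.4785,-.067,.20],down(-.156+np.pi/2)); move([.39,.15,.23],down(-.156+np.pi/2))
print(proj("scene",[[.4785,-.068,.07]]),crop(270,205,4)(178,105))
E
```

```text
d [-2.537  2.407  0.157] turn [-0.     0.002 -0.135]
d [-1.579  1.732  0.006] turn [-0.     0.002 -0.135]
[[312.68886536 228.33502268]] [314.125 230.875]
```

>>> play_rows:
  commands: [-0.25,0.24,0,0,0,0,-0.5,0.48,0,0,0,0,-0.75,0.72,0,0,0,0,-1,0.96,0,0,0,0,-1,0.96,0,0,0,0]
  fingers: 1

```text
time_s: 0.72
position: [0.2665, 0.2956, 0.2312]
eef_rot: [2.46, 1.953, -0.0]
wrist_force: [-0.0, 0.5, 1.2]
gripper_width: 0.0852
```

>>> play_rows:
  commands: [-0.25,0.24,0,0,0,0,-0.5,0.48,0,0,0,0,-0.75,0.72,0,0,0,0,-1,0.96,0,0,0,0,-1,0.96,0,0,0,0]

```text
time_s: 1.35
position: [0.4088, 0.0573, 0.2312]
eef_rot: [2.461, 1.952, -0.0]
wrist_force: [0.1, 0.9, -0.3]
gripper_width: 0.0854
```

>>> play_rows:
  commands: [-0.27,0.25,0.1,0,0,-0.06,-0.537,0.487,0.157,0,0,-0.135,-0.537,0.487,0.157,0,0,-0.135,-0.537,0.487,0.157,0,0,-0.135,-0.537,0.487,0.157,0,0,-0.135]

```text
time_s: 1.98
position: [0.4781, -0.0657, 0.2]
eef_rot: [-2.387, -2.042, 0.0]
wrist_force: [0.1, 0.2, -1.0]
gripper_width: 0.0854
```

```bash
python3 - <<'E'
from h import *
move([.4785,-.067,.12],down(-.156+np.pi/2)); s=r.read_state(); print(s["position"],s["joint_positions"],s["wrist_force"],s["time_s"])
t=optics.get_image("top"); c=optics.get_image("scene")
A=cv2.resize(t[180:300,280:400],(400,400),interpolation=3);B=cv2.resize(c[170:290,255:375],(400,400),interpolation=3)
cv2.imwrite("pics/d1.png",np.hstack([A,B]))
E
```

```text
d [-0.006  0.003  0.4  ] turn [-0.001 -0.     0.001]
[ 0.47807459 -0.06570232  0.20000328] [-2.33205945e-01  2.67245397e-01  1.85431360e+00  2.57872234e-04
  1.02051613e+00 -1.64843077e+00] [ 0.13136836  0.1839855  -1.0453369 ] 1.975
```

View pics/d1.png

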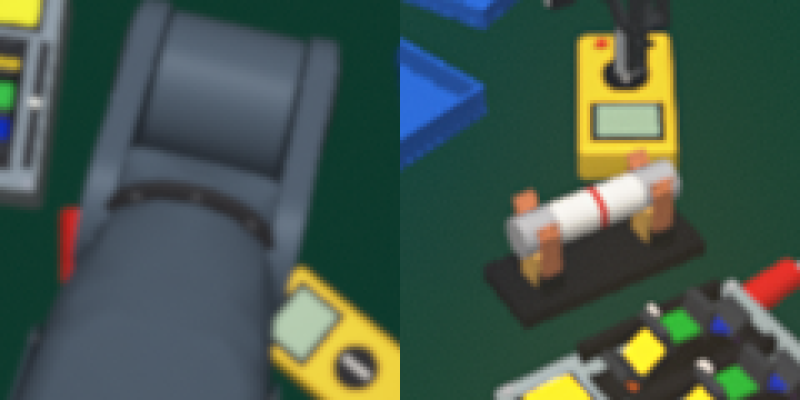

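```bash
python3 - <<'E'
from h import *
ts=[("scene",(0,0,.06),np.array([314.4,232.1])-.35),("scene",(.065,0,.06),np.array([291.9,241.1])-.35)]
q,e=fit(ts,[.48,-.067,-.15]);print(q,e)
c=crop(325,165,5)
tp=[("top",(0,0,.06),c(81,368)),("top",(.065,0,.06),c(99,255)),("top",(-.065,0,.06),c(64,483))]
q,e=fit(tp,[.48,-.067,-.15]);print(q,e)
q,e=fit(tp+ts,[.48,-.067,-.15]);print(q,e)
E
```

```text
[ 0.47601316 -0.06514096 -0.14876417] [[ 0.2 -0.2]
 [-0.2  0.2]]
[ 0.48105689 -0.06837632 -0.14941532] [[ 0.1  0. ]
 [-0.2  1. ]
 [ 0.1 -1. ]]
[ 0.478331   -0.06714453 -0.14080831] [[-0.3  0.9]
 [-0.8  1.9]
 [-0.2 -0.1]
 [-1.  -0.2]
 [-1.4  0.3]]
```

The two cameras now agree to within 3 mm, and the picture shows the descent is clear. Descending.

>>> play_rows:
  commands: [0,0,0.2,0,0,0,-0.006,0.003,0.4,0,0,0,-0.006,0.003,0.55,0,0,0,-0.006,0.003,0.7,0,0,0,-0.006,0.003,0.8,0,0,0,-0.006,0.003,0.8,0,0,0]

```text
time_s: 2.82
position: [0.4783, -0.0671, 0.0393]
eef_rot: [-2.386, -2.042, 0.002]
wrist_force: [-0.2, 0.2, 0.8]
gripper_width: 0.0852
```

>>> play_rows:
  commands: [0,0,0,0,0,0,0,0,0,0,0,0,0,0,0,0,0,0,0,0,0,0,0,0,0,0,0,0,0,0,0,0,0,0,0,0]
  fingers: 0
  squeeze: 50

```text
time_s: 3.58
position: [0.4793, -0.0682, 0.0406]
eef_rot: [2.387, 2.041, 0.001]
wrist_force: [-3.1, 0.4, 7.6]
gripper_width: 0.0287
```

>>> play_rows:
  commands: [0,0,-0.02,0,0,0,0,0,-0.05,0,0,0,0,0,-0.08,0,0,0,0,0,-0.12,0,0,0,0,0,-0.17,0,0,0,0,0,-0.24,0,0,0,0,0,-0.32,0,0,0,0,0,-0.42,0,0,0,0,0,-0.55,0,0,0,0,0,-0.55,0,0,0]
  squeeze: 80

```text
time_s: 4.82
position: [0.4801, -0.0683, 0.152]
eef_rot: [2.385, 2.039, 0.004]
wrist_force: [-0.4, 0.5, -2.2]
gripper_width: 0.0281
```

```bash
python3 - <<'E'
from h import *
c=optics.get_image("scene"); t=optics.get_image("top")
cv2.imwrite("pics/e1.png",np.hstack([cv2.resize(c[150:270,240:360],(400,400),interpolation=3),cv2.resize(t[180:300,280:400],(400,400),interpolation=3)]))
move([.535,-.325,.15],down(.136+np.pi/2)); print(proj("top",[[.48,-.067,.17]]))
E
```

```text
d [-1.226e+00  4.770e-01 -1.000e-03] turn [ 0.     0.    -0.558]
[[341.77659145 231.93297482]]
```

View pics/e1.png

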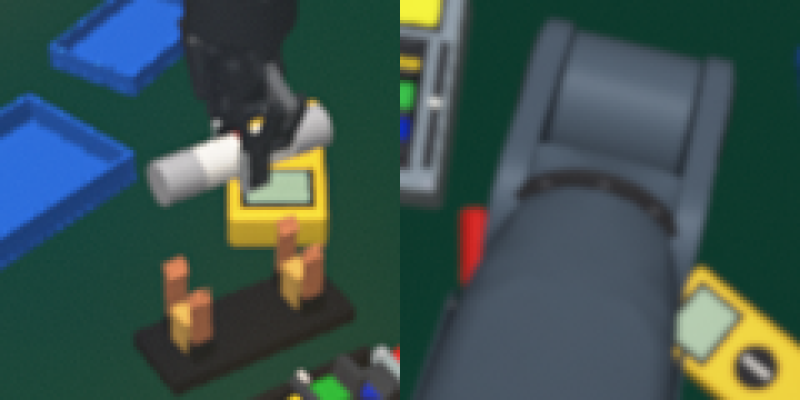

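The fuse is out of the clips, held level at about (240,150) in the left panel, with the clips empty below it. Carrying it to the tray.

>>> play_rows:
  commands: [-0.1,0.04,0,0,0,0,-0.25,0.1,0,0,0,0,-0.42,0.16,0,0,0,0,-0.58,0.23,0,0,0,0,-0.72,0.3,0,0,0,0,-0.8,0.32,0,0,0,0,-0.8,0.32,0,0,0,0]

```text
time_s: 5.8
position: [0.5168, -0.2362, 0.1491]
eef_rot: [-2.388, -2.039, 0.001]
wrist_force: [-0.8, -0.1, -1.6]
gripper_width: 0.0278
```

>>> play_rows:
  commands: [-0.1,0.04,0,0,0,-0.1,-0.22,0.08,0,0,0,-0.25,-0.33,0.12,0,0,0,-0.4,-0.4,0.15,0,0,0,-0.5,-0.426,0.157,0,0,0,-0.558,-0.426,0.157,0,0,0,-0.558,-0.426,0.157,0,0,0,-0.558]

```text
time_s: 6.68
position: [0.5351, -0.3242, 0.1499]
eef_rot: [-2.065, -2.367, -0.0]
wrist_force: [0.2, -1.2, -1.1]
gripper_width: 0.0277
```

```bash
python3 - <<'E'
from h import *
move([.535,-.325,.010],down(.136+np.pi/2))
E
```

```text
d [-0.004 -0.001  0.699] turn [-0.    -0.001 -0.   ]
```

>>> play_rows:
  commands: [0,0,0.1,0,0,0,0,0,0.25,0,0,0,0,0,0.4,0,0,0,0,0,0.52,0,0,0,0,0,0.6,0,0,0,0,0,0.65,0,0,0,0,0,0.68,0,0,0,0,0,0.7,0,0,0,0,0,0.7,0,0,0,0,0,0.7,0,0,0]

```text
time_s: 7.92
position: [0.5354, -0.3253, 0.0103]
eef_rot: [2.065, 2.367, 0.0]
wrist_force: [0.2, -0.7, -1.0]
gripper_width: 0.0281
```

>>> play_rows:
  commands: [0,0,0.007,0,0,0,0,0,0.015,0,0,0,0,0,0.015,0,0,0,0,0,0.015,0,0,0]

```text
time_s: 8.43
position: [0.5352, -0.3251, 0.0069]
eef_rot: [2.065, 2.367, -0.0]
wrist_force: [0.4, -0.1, -2.2]
gripper_width: 0.0277
```

>>> play_rows:
  commands: [0,0,0,0,0,0,0,0,0,0,0,0,0,0,0,0,0,0,0,0,0,0,0,0,0,0,0,0,0,0,0,0,0,0,0,0]
  fingers: 0.6

```text
time_s: 9.18
position: [0.5351, -0.3251, 0.0069]
eef_rot: [-2.065, -2.367, -0.0]
wrist_force: [-0.5, 0.5, -0.2]
gripper_width: 0.0511
```

>>> play_rows:
  commands: [0,0,-0.05,0,0,0,0,0,-0.15,0,0,0,0,0,-0.35,0,0,0,0,0,-0.6,0,0,0,0,0,-0.85,0,0,0,0,0,-1,0,0,0,0,0,-1,0,0,0]

```text
time_s: 10.05
position: [0.5361, -0.3257, 0.2111]
eef_rot: [2.061, 2.363, 0.001]
wrist_force: [-0.4, 0.2, -0.3]
gripper_width: 0.0514
```

```bash
python3 - <<'E'
from h import *
yaw=-.126;c,s=np.cos(yaw),np.sin(yaw)
W=lambda x,y,z:[.5632+c*x-s*y,.1673+s*x+c*y,z]
print(W(0,60e-3,0),W(0,-60e-3,0))
move(W(.05,-.06,.20),down(yaw+np.pi/2)); move(W(-.05,.06,.20),down(yaw+np.pi/2))
im=optics.get_image("scene")
cv2.imwrite("pics/f1.png",cv2.resize(im[140:300,160:360],(800,640))[:600])
E
```

```text
[np.float64(0.5707400121129838), np.float64(0.22682434978507585), 0] [np.float64(0.5556599878870163), np.float64(0.10777565021492416), 0]
d [2.069 0.632 0.049] turn [0.01  0.007 0.501]
d [2.778 0.305 0.045] turn [0.01  0.007 0.501]
```

View pics/f1.png

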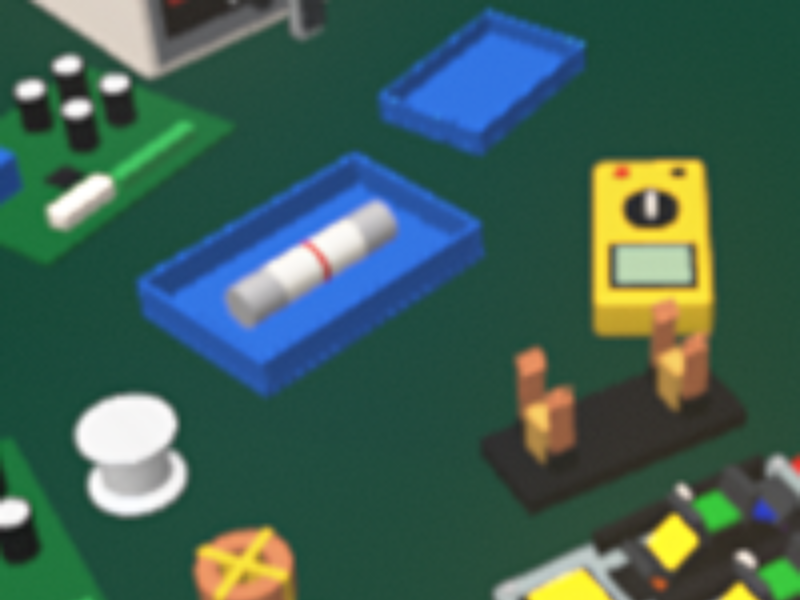

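The fuse lies flat in the larger tray, centred at about (312,262) in the crop, and is released. Now shut the fingers and go above and behind the right wheel.

>>> play_rows:
  commands: [0.1,0.04,0,0,0,0,0.3,0.11,0,0,0,0,0.5,0.18,0,0,0,0,0.75,0.25,0,0,0,0,0.95,0.3,0,0,0,0,1,0.3,0,0,0,0]
  fingers: 0
  squeeze: 40

```text
time_s: 10.85
position: [0.5671, -0.1156, 0.2061]
eef_rot: [-2.061, -2.369, 0.001]
wrist_force: [-0.1, -0.8, -0.1]
gripper_width: -0.0004
```

>>> play_rows:
  commands: [0.15,0.05,0,0,0,0.1,0.35,0.1,0,0,0,0.2,0.6,0.2,0,0,0,0.35,0.8,0.27,0,0,0,0.5,0.95,0.31,0,0,0,0.5,1,0.33,0,0,0,0.5,1,0.33,0,0,0,0.5]

```text
time_s: 11.72
position: [0.6055, 0.0882, 0.2065]
eef_rot: [-2.356, -2.078, 0.001]
wrist_force: [0.2, 0.4, 0.4]
gripper_width: 0.0
```

```bash
cat >> h.py <<'E'
yaw=-.126;c_,s_=np.cos(yaw),np.sin(yaw)
W=lambda x,y,z:[.5632+c_*x-s_*y,.1673+s_*x+c_*y,z]
D=down(yaw+np.pi/2)
E
python3 - <<'E'
from h import *
move(W(.046,-.06,.20),D); move(W(.046,-.06,.127),D);print(r.read_state()["gripper_width"])
E
```

```text
d [ 0.066 -0.03   0.032] turn [-0.001  0.001  0.002]
d [ 0.066 -0.029  0.397] turn [-0.001  0.001  0.002]
2.0590186843312155e-05
```

>>> play_rows:
  commands: [0.066,-0.03,0.1,0,0,0,0.066,-0.03,0.25,0,0,0,0.066,-0.03,0.37,0,0,0,0.066,-0.03,0.397,0,0,0,0.066,-0.03,0.397,0,0,0]

```text
time_s: 12.35
position: [0.6016, 0.1015, 0.1279]
eef_rot: [2.357, 2.076, 0.0]
wrist_force: [-0.3, -0.7, -0.0]
gripper_width: -0.0002
```

>>> play_rows:
  commands: [0,-0.03,0,0,0,0,0,-0.06,0,0,0,0,0,-0.09,0,0,0,0,0,-0.11,0,0,0,0]

```text
time_s: 12.85
position: [0.5795, 0.105, 0.128]
eef_rot: [2.356, 2.077, 0.001]
wrist_force: [2.6, 0.5, 1.3]
gripper_width: 0.0
```

>>> play_rows:
  commands: [0,-0.02,0,0,0,0,0,-0.04,0,0,0,0,0,-0.06,0,0,0,0,0,-0.08,0,0,0,0,0,-0.1,0,0,0,0,0,-0.11,0,0,0,0,0,-0.11,0,0,0,0]

```text
time_s: 13.72
position: [0.5577, 0.1077, 0.1274]
eef_rot: [2.357, 2.078, -0.0]
wrist_force: [0.1, 0.0, -0.4]
gripper_width: 0.0
```

>>> play_rows:
  commands: [0,0,-0.08,0,0,0,0,0,-0.2,0,0,0,0.15,-0.05,-0.2,0,0,0,0.35,-0.15,-0.2,0,0,0,0.55,-0.23,-0.2,0,0,0,0.6,-0.24,-0.2,0,0,0,0.6,-0.24,-0.2,0,0,0]

```text
time_s: 14.6
position: [0.5255, 0.2329, 0.1681]
eef_rot: [2.355, 2.078, 0.001]
wrist_force: [0.7, -0.5, -0.1]
gripper_width: 0.0004
```

```bash
python3 - <<'E'
from h import *
move(W(-.046,.06,.127),D)
im=optics.get_image("scene")
cv2.imwrite("pics/g1.png",cv2.resize(im[235:355,270:430],(800,600),interpolation=3))
E
```

```text
d [-0.002 -0.002  0.205] turn [ 0.001 -0.     0.002]
```

View pics/g1.png

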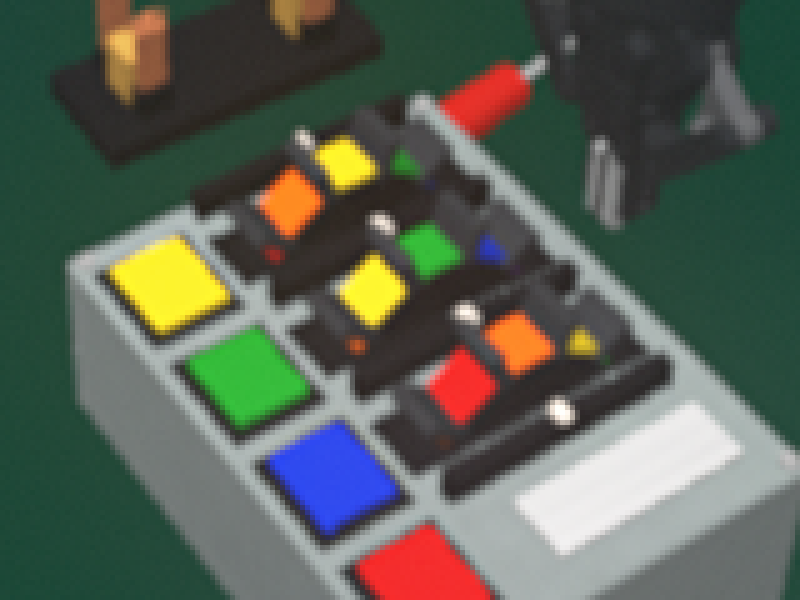

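The right wheel now shows yellow at (347,163), the middle still green, the left orange at (520,343). Pushing the left wheel's first step in +x.

>>> play_rows:
  commands: [0,0,0.12,0,0,0,0,0,0.205,0,0,0,0,0.04,0.205,0,0,0,0,0.08,0.205,0,0,0,0,0.1,0.205,0,0,0,0,0.12,0.205,0,0,0,0,0.14,0.205,0,0,0,0,0.16,0.205,0,0,0,0,0.18,0.205,0,0,0,0,0.2,0.205,0,0,0,0,0.22,0.205,0,0,0,0,0.22,0.205,0,0,0]

```text
time_s: 16.15
position: [0.5689, 0.2272, 0.1263]
eef_rot: [-2.357, -2.077, 0.001]
wrist_force: [-0.7, -0.1, -0.1]
gripper_width: 0.0002
```

>>> play_rows:
  commands: [0,0,-0.1,0,0,0,0,0,-0.205,0,0,0,0,-0.1,-0.205,0,0,0,0,-0.22,-0.205,0,0,0,0,-0.22,-0.205,0,0,0,0,-0.22,-0.205,0,0,0]

```text
time_s: 16.9
position: [0.5257, 0.2327, 0.1676]
eef_rot: [2.356, 2.077, 0.0]
wrist_force: [0.2, 0.7, 0.6]
gripper_width: 0.0004
```

>>> play_rows:
  commands: [0,0,0.12,0,0,0,0,0,0.205,0,0,0,0,0.04,0.205,0,0,0,0,0.08,0.205,0,0,0,0,0.1,0.205,0,0,0,0,0.12,0.205,0,0,0,0,0.14,0.205,0,0,0,0,0.16,0.205,0,0,0,0,0.18,0.205,0,0,0,0,0.2,0.205,0,0,0,0,0.22,0.205,0,0,0,0,0.22,0.205,0,0,0]

```text
time_s: 18.4
position: [0.5689, 0.2271, 0.1263]
eef_rot: [-2.357, -2.077, 0.001]
wrist_force: [0.1, 0.3, -0.5]
gripper_width: -0.0003
```

>>> play_rows:
  commands: [0,0,-0.1,0,0,0,0,0,-0.205,0,0,0,0,-0.1,-0.205,0,0,0,0,-0.22,-0.205,0,0,0,0,-0.22,-0.205,0,0,0,0,-0.22,-0.205,0,0,0]

```text
time_s: 19.15
position: [0.5257, 0.2328, 0.1676]
eef_rot: [2.356, 2.077, 0.0]
wrist_force: [0.0, -0.9, 0.8]
gripper_width: -0.0001
```

```bash
python3 - <<'E'
from h import *
move(W(-.046,.06,.127),D)
im=optics.get_image("scene")
cv2.imwrite("pics/g2.png",cv2.resize(im[235:355,270:430],(800,600),interpolation=3))
E
```

```text
d [-0.001 -0.003  0.203] turn [ 0.001 -0.     0.001]
```

View pics/g2.png

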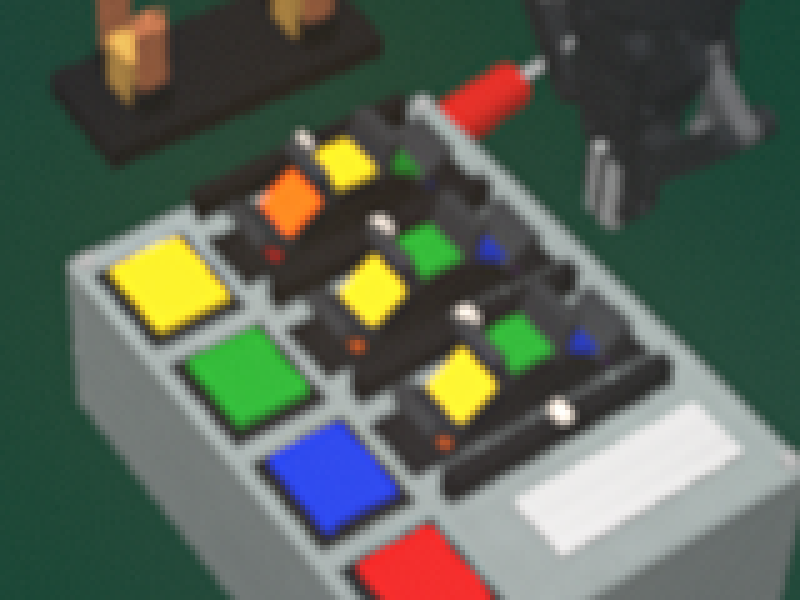

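The left wheel now shows green (5) at (520,343), with blue next. One more identical push, then retreat.

>>> play_rows:
  commands: [0,0,0.12,0,0,0,0,0,0.205,0,0,0,0,0.04,0.205,0,0,0,0,0.08,0.205,0,0,0,0,0.1,0.205,0,0,0,0,0.12,0.205,0,0,0,0,0.14,0.205,0,0,0,0,0.16,0.205,0,0,0,0,0.18,0.205,0,0,0,0,0.2,0.205,0,0,0,0,0.22,0.205,0,0,0,0,0.22,0.205,0,0,0]

```text
time_s: 20.7
position: [0.5689, 0.2272, 0.1263]
eef_rot: [-2.357, -2.077, 0.001]
wrist_force: [0.1, -0.7, -0.1]
gripper_width: -0.0002
```

>>> play_rows:
  commands: [0,0,-0.1,0,0,0,0,0,-0.205,0,0,0,0,-0.1,-0.3,0,0,0,0,-0.3,-0.4,0,0,0,0,-0.5,-0.5,0,0,0,0,-0.5,-0.5,0,0,0,0,-0.5,-0.5,0,0,0]

```text
time_s: 21.58
position: [0.4699, 0.2398, 0.2263]
eef_rot: [2.356, 2.078, 0.0]
wrist_force: [-0.6, -0.3, -1.7]
gripper_width: -0.0
```

```bash
python3 - <<'E'
from h import *
im=optics.get_image("scene")
cv2.imwrite("pics/g3.png",cv2.resize(im[140:380,160:480],(800,600),interpolation=3))
print(r.read_state()["position"],r.read_state()["wrist_force"])
E
```

```text
[0.47006889 0.23963907 0.22592382] [0.56023306 0.46074334 0.05327979]
```

View pics/g3.png

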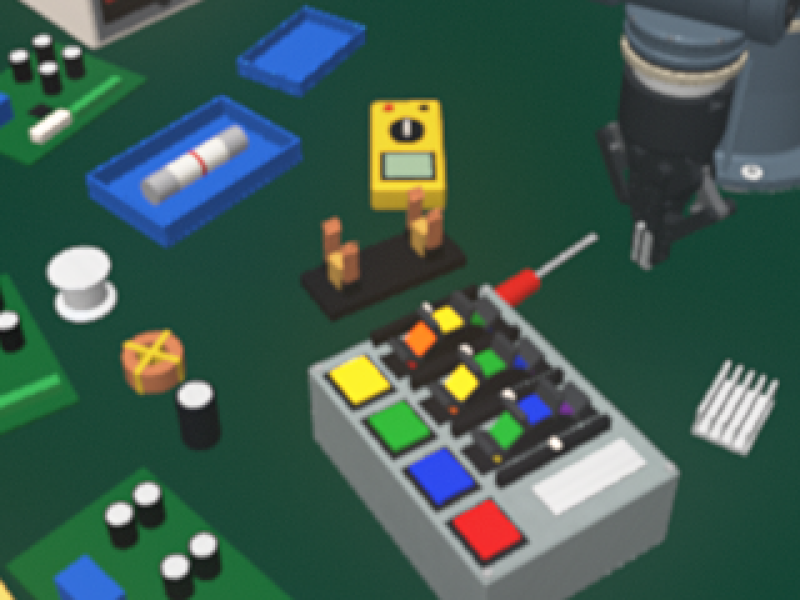

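The wheels show left blue at (535,408), middle green at (488,362) and right yellow at (447,320), all matching their tags. The fuse is in the tray and the arm is clear.

```bash
python3 -c "
from station import workorder
print(workorder.close_job())"
```

```text
the job is handed in; nothing more can be done
None
```

I finished the job and handed it in at about 21.6 s on the robot's clock; the hand-in gives no verdict. I pulled the fuse from its clips and laid it in the larger blue tray. Only then did I click the right wheel from green to yellow (one step down) and the left wheel from orange to blue (three steps up). The middle wheel already matched its green tag, so I left it alone.

**Last checks:** the final picture shows blue, green and yellow on top, matching the tags behind the left, middle and right wheels. The fuse lies flat and released in the tray. The bystanders look unmoved by eye; I did not measure them. The arm is clear, with wrist force under 1 N.

**Disagreements:**
- My first position fits for the fuse differed by up to 8 mm between the two cameras. After I re-read the points they differed by about 5 mm along the fuse and 3 mm across, and the grasp held.
- The gripper read 28 to 29 mm on the 30 mm fuse.

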